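Slide the reference mirror home in the spectrometer

TASK

Take the flat reference mirror off its storage stand, lay it on the narrow tray of the spectrometer and slide it in under the hood until it is fully home against the hidden stop, then let go and leave it there. The depth of the stop differs every time and cannot be seen: feel for it gently, because the stop is only clamped by friction and must not be shoved out of its setting. Touch the mirror by its edges only, never on its polished faces, and leave the jar, the computer mouse and the spatula where they are.

Things in the scene. Friction and masses are not known exactly. Their poses are not given: they have to be found in the camera images.
- mirror: flat glass mirror plate 140 mm long (its x), 60 wide (its y), 8 thick, 140-230 g; silvery face, 5 mm dull grey-green border all round. Origin: centre of its underside. Either end may go in first. It starts flat on the stand, overhanging the stand's rib by 13 mm on each long side, so fingers can take it across its 60 mm width from above
- face: polished middle of the mirror, top and underneath, 130 x 50 mm, inside the 5 mm border; moves with the mirror, same origin and axes. The robot must not touch it
- stand: grey fixed storage stand: foot 130 x 90 mm, 10 mm high, with a rib along its x (100 x 34 mm) whose two rubber rests end 40 mm above the bench; the mirror lies on them, long side along the stand's x. Origin: centre of its underside
- spectrometer: off-white fixed bench spectrometer. Origin on the bench below the middle of the hood's mouth; x points level into the mouth (loading direction), z up. Low hood from x = 0 to 140 mm, 96 mm wide, top 76 mm above the bench; tunnel 68 mm wide (flared at the mouth), roof underside 60 mm above the bench. Main housing, 360 mm wide, 230 mm high, from x = 140 mm on
- mouth (a point): middle of the hood's mouth at tray height (40 mm above the bench), axes as the spectrometer. The flat aluminium tray, 36 mm wide, 12 mm thick, runs from x = -135 (in front) to +135 mm (inside), on a foot at x = -110. The mirror's leading end comes home somewhere between x = 45 and 90 mm, so at least 50 mm of the mirror stays outside
- plunger (a joint): feeler on the face of the hidden stop, in m: 0 out, 0.005 fully pressed in, which is home; a light spring (0.2 N) pushes it out again, too weak to move a mirror lying on the tray
- backstop (a joint): how far the hidden stop itself has been shoved inwards out of its setting, in m; 0 at the start; friction holds it up to about 14 N. 4 mm is too far
- jar: closed sample jar, 64 mm across, 85 mm high, white cap, upright; bystander. Origin: centre of its underside
- mouse: black computer mouse, 105 x 58 x 32 mm, long along its x; bystander. Origin: centre of its underside
- spatula: lab spatula 180 mm long lying along its x on the bench; bystander. Origin: about its middle, underneath
Mind the look-alikes: they are no part of the job. Leave any orange look-alike of the mirror alone.

How it is judged:
By the outcome, as a careful person would: the job done as asked, in the order asked, and still so for the second after the job is handed in, with the robot touching nothing.
It also fails if it takes over 51 s, if anything falls off the work surface, if the arm or the gripper's body presses on something with over 40 N, if the wrist force passes 120 N, or if a joint passes its speed limit or range.

ROBOT

A 6-joint arm with a two-finger parallel gripper is mounted at the origin on the work surface. World frame = base frame: x ahead of the robot, y to its left, z up, the work surface at z = 0. Lengths are in mm, angles in rad, forces in N, time in s.
With the tool pointing down it reaches from about 275 to 1000 mm from the base axis. Payload 8.4 kg.
Tool frame: the origin (TCP) lies between the finger pads; the fingertips stand 17 mm ahead of it and the grasp point (between the pads) lies 2 mm behind it; z points along the fingers, y is the line along which they close (so a half turn about z gives the same grasp; the last joint's range is limited). The gripper opens to 85 mm and grips with 20 to 120 N. Pads are 22 mm wide; open, the fingers measure 114 mm over their backs; the gripper's body (76 mm by 85 mm) begins 54 mm behind the grasp point. The pads swing forward as they close: fully open they stand 13 mm farther back than shut.
Start: joints at [1.24, 0.353, 1.633, -0, 1.155, -0.002], TCP at [201.816, 591.522, 248.281] pointing down, gripper open.
Joint ranges: [-2.63, 2.63], [-0.92, 2.1], [0.06, 2.66], [-1.3, 4.44], [0, 2.69], [-3.02, 3.02]. Speed limits (rad/s): [2.22, 2.22, 2.79, 3.14, 3.14, 3.14].

INTERFACE

Orientations are given as [roll, pitch, yaw] about the fixed x, y, z axes, in that order (R = Rz(yaw) Ry(pitch) Rx(roll)).
In Python, from rig import sense, grab_frame, sign_off gives the robot as it stands. The module is installed in compiled form; this text tells all that it offers.
- The arm moves only by the tool send_rows, never from a script. Its argument "moves" is a list that holds one entry, the list of rows, each a list of 7 numbers: the shift along the world's x, y, z in m, then the turn, a rotation vector about the world's x, y, z in rad, then the opening, from -1 (shut) to 1 (fully open). In form: [[[dx, dy, dz, rx, ry, rz, jaw], ...]]. A call has 1 to 10 rows; each row shifts and turns the commanded pose from where the row before left it; what a row does not reach is not made up. A row lasts 1/10 s, in which the tool goes at most 50 mm and 8.59 degrees, less where a joint would pass 70% of its speed; a pose out of reach is approached as far as the arm can. A call with a gripper value outside its range is refused whole. The fingers move at their own pace and stop on an object; "grip_force" is the grip in N (left out, the last holds). Time passes only in rows, so rows that do not move let the fingers close. It gives the time, the measured TCP pose, the force, the opening and the grip force at its end, in the units of the state.
- sense(): the state, without advancing time (a new reading comes with each control period).
- grab_frame(name): name is "side" or "top"; returns a dict with "img" (400x640x3 uint8, red, green, blue), "mtx" (3x3 intrinsics, pixels), "rvec" (rotation vector, rad) and "tvec" (3), from world to camera coordinates, as OpenCV has them. Camera axes: x right, y down, z forward; pixel columns grow to the right and rows downward; lengths in mm; the calibration is good to about 2 mm. A picture is of the moment at which its call begins. There is no depth.
- sign_off(): hands the job in; it is judged then, once.
The state is a dict: "clock": time; "qpos": joint angles; "qvel": joint speeds; "joint_efforts": joint torques, N m; "eef_pos": TCP position; "tcp_rot": TCP orientation; "contact_force": force on the tool from outside, world axes, zero at the start; "wrist_torque": the same for the moment, N m; "opening": opening from 0.0 (shut) to 1.0 (fully open); "grasp_force": force on a finger pad.
Only numpy, scipy, OpenCV 4.12 (cv2) and the standard library are available. Lean on these libraries where they do the work, as an engineer would, in place of code of your own. Each camera call takes 0.05 s, during which the arm holds its last target. There are 200 camera calls.

## Working session

There is one attempt and no reset: what is moved stays moved. The work goes in short steps, Python scripts to look and compute and a tool call to move; the robot and the scene stay as the last step left them, time stands still between calls to the robot, and variables do not carry over. Pictures are saved under pics/ and viewed, at most 10 in all, crops included, and the job is handed in when it is done.

Besides the shell and the picture viewer there is one more tool, called after "Emit:" as a command line: name --argument value ..., lists and objects as JSON in quotes. send_rows: Moves the arm, as the interface text tells. Its arguments: {"type":"object","properties":{"moves":{"type":"array"},"grip_force":{"type":"number"}},"required":["moves"]}

```bash
mkdir -p pics; python3 - <<'E'
from rig import *
import cv2,pickle
for n in("side","top"):
    f=grab_frame(n);cv2.imwrite(f"pics/{n}0.png",f["img"][:,:,::-1]);pickle.dump(f,open(n+".pkl","wb"))
    print(n,f["mtx"],f["rvec"],f["tvec"])
print(sense())
E
```

```text
side [[407.41736849   0.         323.9668881 ]
 [  0.         407.41736849 202.97246163]
 [  0.           0.           1.        ]] [ 2.4530194  -0.20957899  0.0744356 ] [-485.01882917  213.77094179  814.93962648]
top [[440.25639578   0.         317.44910777]
 [  0.         440.25639578 196.91825205]
 [  0.           0.           1.        ]] [ 2.16772503 -2.15679414  0.1157504 ] [143.32496859 542.74903852 981.74862775]
{'clock': 0.1, 'qpos': array([ 1.23960146e+00,  3.53578135e-01,  1.63402410e+00,  9.09782704e-06,
        1.15520462e+00, -2.37669125e-03]), 'qvel': array([-0.00011748, -0.00025866, -0.00261148,  0.00092316,  0.0023856 ,
       -0.00097841]), 'joint_efforts': array([-5.08918383e-04, -6.06357980e+01, -3.42819500e+01, -1.46691095e-04,
        4.04898485e-03,  5.02352907e-05]), 'eef_pos': array([201.68574809, 591.15494874, 247.6524751 ]), 'tcp_rot': array([-3.14037847e+00, -1.12046946e-05,  2.81277079e+00]), 'contact_force': array([ 0.53393254,  0.06462556, -0.18256585]), 'wrist_torque': array([ 0.04613983,  0.01801131, -0.01391181]), 'grasp_force': 0.0, 'opening': 0.9982700301917621}
```

View pics/top0.png

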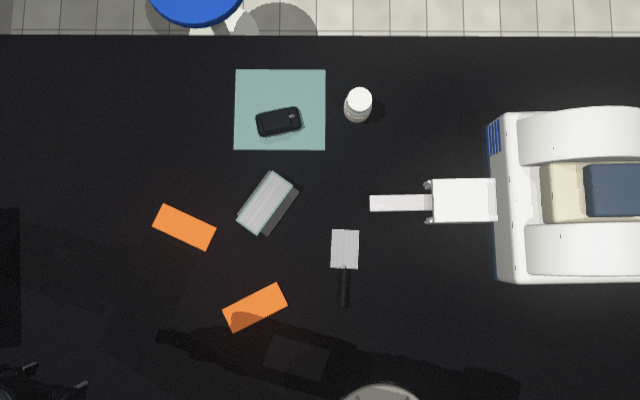

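View pics/side0.png

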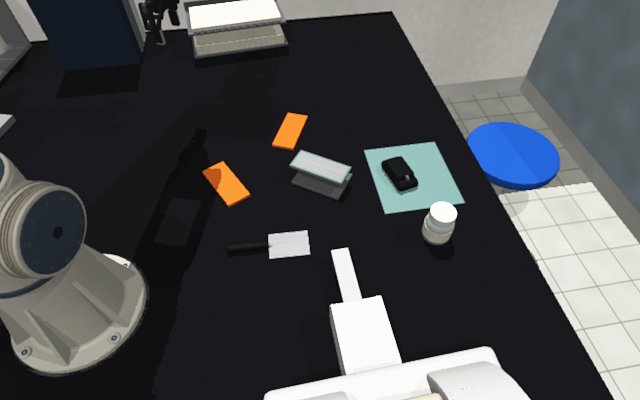

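The top view shows the candidates. The silvery plate with a grey-green border on the grey stand is at top (267,203) and side (320,167). The orange look-alikes are at top (184,227) and (255,307), and the spatula is at (345,265). The silvery plate matches the mirror's description. The tray runs from (370,203) to the hood at (432,200). I'll confirm with one enlarged crop.

```bash
cat > h.py <<'E'
import cv2,pickle,numpy as np
def load(n):return pickle.load(open(n+".pkl","rb"))
def back(f,uv,z):
    R=cv2.Rodrigues(f["rvec"])[0];c=-R.T@f["tvec"].ravel()
    p=cv2.undistortPoints(np.float64(uv).reshape(-1,1,2),f["mtx"],None).reshape(-1,2)
    d=np.c_[p,np.ones(len(p))]@R
    return c+d*((z-c[2])/d[:,2])[:,None]
def proj(f,P):return cv2.projectPoints(np.float64(P).reshape(-1,1,3),f["rvec"],f["tvec"],f["mtx"],None)[0].reshape(-1,2)
def crop(f,x,y,w,h,s):return cv2.resize(f["img"][y:y+h,x:x+w,::-1],None,fx=s,fy=s,interpolation=cv2.INTER_CUBIC)
E
python3 - <<'E'
from h import *
t,s=load("top"),load("side")
a=crop(t,227,160,80,60,5);a=crop(t,227,163,80,80,5)[:300*2][:400]
b=crop(t,365,170,80,60,5)[:300]
c=crop(s,280,140,80,60,5);d=crop(s,320,240,80,60,5)
a=crop(t,227,163,80,60,5)
a=cv2.resize(t["img"][163:243,227:307,::-1],(400,400),interpolation=cv2.INTER_CUBIC)
L=np.vstack([a,crop(t,365,180,80,40,5)]);Rr=np.vstack([c,d])
cv2.imwrite("pics/c1.png",np.hstack([L,Rr]))
print(back(t,[[370,203],[267,203]],40))
E
```

```text
[[527.62366289  26.51385355  40.        ]
 [526.4778068  260.71569284  40.        ]]
```

View pics/c1.png

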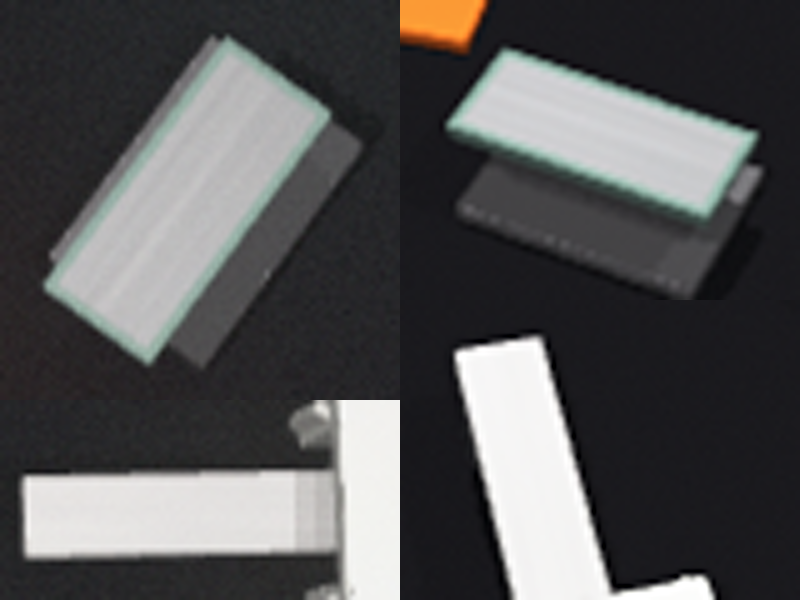

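```bash
python3 - <<'E'
from h import *
t,s=load("top"),load("side")
T=lambda p,ox,oy,x0,y0:[(x0+(u-ox+.5)/5-.5,y0+(v-oy+.5)/5-.5) for u,v in p]
def an(P):
    c=P.mean(0);d=(P[0]+P[1]-P[2]-P[3])[:2];print(P.round(1).tolist(),"c",c.round(1),"dims",[round(float(np.linalg.norm(P[i]-P[(i+1)%4])),1) for i in range(4)],"yaw",np.degrees(np.arctan2(d[1],d[0])))
an(back(t,T([(225,37),(330,115),(150,364),(45,287)],0,0,227,163),48))
an(back(s,T([(308,220),(358,132),(105,48),(47,130)],400,0,280,140),48))
P=back(t,T([(22,475),(22,557),(338,553),(338,470)],0,400,365,180),40);an(P)
an(back(s,T([(455,350),(543,336),(610,594),(513,594)],400,300,320,240),40))
# hood
print(back(t,[[432,180],[432,221],[496,179],[496,222]],76).round(1))
E
```

```text
[[601.2, 250.6, 48.0], [565.6, 202.4, 48.0], [452.7, 281.7, 48.0], [487.0, 329.7, 48.0]] c [526.6 266.1  48. ] dims [59.9, 137.9, 58.9, 138.9] yaw -34.8861937386787
[[381.8, 233.9, 48.0], [410.3, 287.7, 48.0], [288.6, 368.9, 48.0], [259.8, 314.9, 48.0]] c [335.1 301.4  48. ] dims [60.9, 146.3, 61.2, 146.5] yaw -33.66788183715491
[[546.8, 28.6, 40.0], [509.4, 28.9, 40.0], [511.9, -114.3, 40.0], [549.8, -115.2, 40.0]] c [529.5 -43.   40. ] dims [37.5, 143.3, 37.9, 143.9] yaw 91.10051756249823
[[511.5, 30.2, 40.0], [549.4, 30.7, 40.0], [550.6, -89.3, 40.0], [513.6, -82.9, 40.0]] c [531.3 -27.8  40. ] dims [37.9, 120.0, 37.5, 113.1] yaw 90.79922242585961
[[ 575.6 -106.2   76. ]
 [ 485.3 -104.1   76. ]
 [ 578.5 -247.    76. ]
 [ 483.9 -243.3   76. ]]
```

```bash
python3 - <<'E'
from h import *
from scipy.optimize import least_squares as ls
t,s=load("top"),load("side")
T=lambda p,ox,oy,x0,y0:np.array([(x0+(u-ox+.5)/5-.5,y0+(v-oy+.5)/5-.5) for u,v in p])
mt=T([(225,37),(330,115),(150,364),(45,287)],0,0,227,163)
ms=T([(708,220),(758,132),(505,48),(447,130)],400,0,280,140)
P=back(s,ms,48);print(P.round(1).tolist(),P.mean(0))
C=lambda x,y,a,z,c:np.array([[x+u*np.cos(a)-v*np.sin(a),y+u*np.sin(a)+v*np.cos(a),z] for u,v in c])
M=[(70,30),(70,-30),(-70,-30),(-70,30)]
# top order: match by location
ot=back(t,mt,48);
def r(p,z=None):
    Q=C(*p[:3],p[3],M)
    out=[]
    for f,px in((t,mt),(s,ms)):
        q=proj(f,Q)
        i=np.linalg.norm(q[:,None]-px[None],axis=2).argmin(0);out.append(q[i]-px)
    return np.concatenate(out).ravel()
k=ls(r,[526.6,266,-.61,48]);print("mirror",k.x,np.degrees(k.x[2]),k.cost,r(k.x).round(1))
tt=T([(22,475),(22,557)],0,400,365,180);ts=T([(543,336),(455,350)],400,300,320,240)
tm=T([(338,470),(338,553)],0,400,365,180)
hoodt=np.array([[432,180],[432,221],[496,179],[496,222]])
def g(p):
    x,y,a=p
    A=C(x,y,a,40,[(-135,18),(-135,-18)])
    return np.r_[(proj(t,A)-tt).ravel(),(proj(s,A)-ts).ravel()]
k=ls(g,[530,-105,-1.555]);print("spec",k.x,np.degrees(k.x[2]),k.cost,g(k.x).round(1))
E
```

```text
[[568.3, 201.8, 48.0], [603.8, 254.4, 48.0], [489.3, 334.4, 48.0], [453.5, 281.6, 48.0]] [528.71148352 268.04170782  48.        ]
mirror [527.31819021 265.90369963  -0.61095141  49.93671372] -35.00493754019856 1.8003496009334718 [ 0.1 -0.4  0.5 -0.9 -0.  -0.  -0.6 -0.2 -0.3 -0.3 -0.4  0.7 -0.7  0.5
 -0.3 -0.5]
spec [ 529.35034603 -105.5259727    -1.57062008] -89.98990165350178 1.0961193446321043 [-0.4 -0.2 -0.2 -0.9 -0.9  0.6 -0.   0.3]
```

The crop confirms the mirror: silvery face, green border, overhanging the stand. It is at (527,266) with yaw -35°, and the mouth is at about (530,-105.5) with loading along -y. I'll grasp 50 mm behind the mirror's centre, towards the trailing end.

Emit:
send_rows --moves '[[[0.02,-0.02,-0.005,0,0,-0.02,1],[0.03,-0.03,-0.01,0,0,-0.03,1],[0.032,-0.033,-0.012,0,0,-0.033,1],[0.032,-0.033,-0.012,0,0,-0.033,1],[0.032,-0.033,-0.012,0,0,-0.033,1],[0.032,-0.033,-0.012,0,0,-0.033,1],[0.032,-0.033,-0.012,0,0,-0.033,1],[0.032,-0.033,-0.012,0,0,-0.033,1],[0.03,-0.03,-0.01,0,0,-0.02,1],[0.013,-0.018,-0.003,0,0,-0.014,1]]]'

```text
clock: 1.1
eef_pos: [488.4, 292.9, 147.0]
tcp_rot: [-3.14, -0.0, 2.528]
contact_force: [-0.4, 0.4, -0.0]
opening: 0.998
grasp_force: 0.0
```

```bash
python3 - <<'E'
from rig import *
s=sense();print(s["clock"],s["eef_pos"],s["tcp_rot"],s["contact_force"])
E
```

```text
1.1 [488.35834282 292.89335596 146.98141255] [-3.14011149e+00 -5.72391143e-05  2.52819544e+00] [-0.42194051  0.41497329 -0.02140659]
```

Emit:
send_rows --moves '[[[-0.001,0.001,-0.015,0,0,0,1],[-0.001,0.001,-0.03,0,0,0,1],[0,0,-0.02,0,0,0,1],[0,0,-0.007,0,0,0,1],[0,0,0,0,0,0,1]]]'

```text
clock: 1.6
eef_pos: [484.2, 297.2, 75.4]
tcp_rot: [-3.14, -0.001, 2.531]
contact_force: [0.6, 0.3, 0.2]
opening: 0.997
grasp_force: 0.0
```

```bash
python3 - <<'E'
from rig import *
from h import *
t,s=grab_frame("top"),grab_frame("side")
a=crop(t,227,163,80,80,5);b=crop(s,270,110,80,80,5)
cv2.imwrite("pics/c2.png",np.hstack([a,b]))
S=sense();print(S["eef_pos"],proj(t,S["eef_pos"]),proj(s,S["eef_pos"]))
E
```

```text
[485.19834828 297.83974119  76.9291236 ] [[247.65763078 220.10687778]] [[300.3959956  150.96037974]]
```

View pics/c2.png

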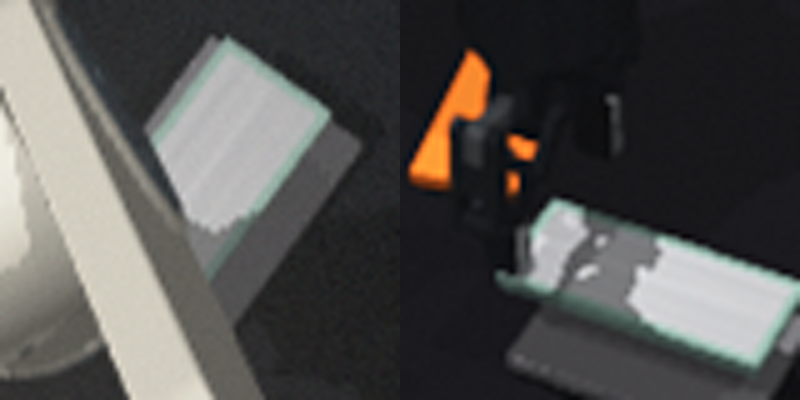

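The top view shows the gripper over the mirror's trailing end. In the side crop, the near fingertip is at (510,270) and the far one at (605,155), one on either side of the plate, so I'll descend.

Emit:
send_rows --moves '[[[0.001,-0.002,-0.006,0,0,0,1],[0,0,-0.01,0,0,0,1],[0,0,-0.01,0,0,0,1],[0,0,-0.008,0,0,0,1],[0,0,-0.005,0,0,0,1],[0,0,0,0,0,0,1],[0,0,0,0,0,0,1]]]'

```text
clock: 2.4
eef_pos: [485.8, 295.5, 37.1]
tcp_rot: [-3.141, -0.0, 2.531]
contact_force: [-0.2, 0.2, 0.0]
opening: 0.996
grasp_force: 0.0
```

Emit:
send_rows --moves '[[[0,0,0,0,0,0,0.5],[0,0,0,0,0,0,0.3],[0,0,0,0,0,0,0.3],[0,0,0,0,0,0,0.3],[0,0,0,0,0,0,0.2],[0,0,0,0,0,0,0.2]]]' --grip_force 50

```text
clock: 3.0
eef_pos: [486.1, 295.7, 37.9]
tcp_rot: [3.141, 0.0, 2.531]
contact_force: [-0.3, -1.1, 6.1]
opening: 0.692
grasp_force: 53.0
```

Emit:
send_rows --moves '[[[0,0,0.003,0,0,0,0.2],[0,0,0.006,0,0,0,0.2],[0,0,0.012,0,0,0,0.2],[0,0,0.015,0,0,0,0.2],[0,0,0.012,0,0,0,0.2],[0,0,0.008,0,0,0,0.2],[0,0,0.004,0,0,0,0.2],[0,0,0,0,0,0,0.2],[0,0,0,0,0,0,0.2]]]'

```text
clock: 3.9
eef_pos: [485.6, 295.4, 97.1]
tcp_rot: [-3.141, -0.0, 2.531]
contact_force: [0.9, -0.4, -1.0]
opening: 0.69
grasp_force: 54.0
```

```bash
python3 - <<'E'
from rig import *
from h import *
t,s=grab_frame("top"),grab_frame("side")
a=crop(t,227,153,80,80,5);b=crop(s,270,110,80,80,5)
cv2.imwrite("pics/c3.png",np.hstack([a,b]))
S=sense();print(S["eef_pos"],S["contact_force"],S["wrist_torque"])
E
```

```text
[485.47109975 295.3231279   96.73668215] [-0.45288118 -0.15415621 -1.48538394] [0.05384153 0.06349292 0.01172662]
```

View pics/c3.png

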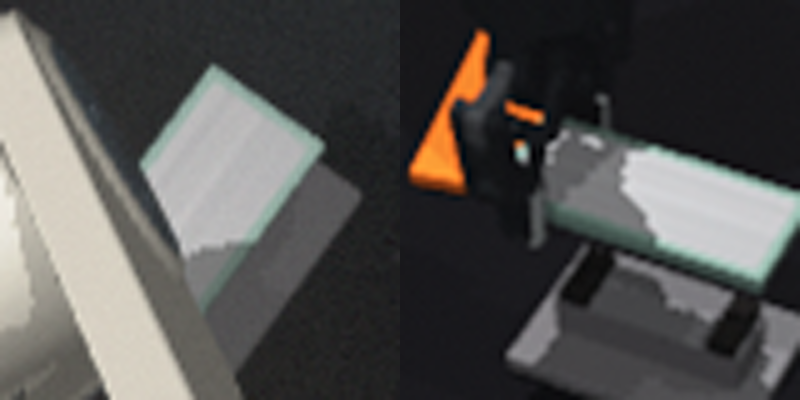

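```bash
python3 - <<'E'
from h import *
t,s=load("top"),load("side")
Pm=lambda f:f["mtx"]@np.c_[cv2.Rodrigues(f["rvec"])[0],np.ravel(f["tvec"])]
a=np.array([[227+325.5/5-.5],[153+147.5/5-.5]]);b=np.array([[270+365.5/5-.5],[110+290/5-.5]])
X=cv2.triangulatePoints(Pm(t),Pm(s),a,b);X=(X[:3]/X[3]).ravel();print(X)
Q=back(t,[a.ravel(),[227+213.5/5-.5,153+65.5/5-.5]],X[2]);print(Q,np.linalg.norm(Q[0]-Q[1]))
m=Q.mean(0)-[485.5,295.4,96.9];th=np.radians(-35);print(m[:2]@[np.cos(th),np.sin(th)],m[:2]@[-np.sin(th),np.cos(th)])
d=(Q[1]-Q[0]);print("end edge dir",np.degrees(np.arctan2(d[1],d[0])))
E
```

```text
[567.51562913 201.14285749 102.99555122]
[[565.81026122 201.28054995 102.99555122]
 [601.21825259 249.90230405 102.99555122]] 60.14815727713057
120.32913144153666 -0.9651670958990977
end edge dir 53.93663762634634
```

Emit:
send_rows --moves '[[[0.002,-0.012,0,0,0,-0.05,0.2],[0.004,-0.024,0,0,0,-0.09,0.2],[0.005,-0.03,0,0,0,-0.11,0.2],[0.005,-0.033,0,0,0,-0.12,0.2],[0.006,-0.034,0,0,0,-0.121,0.2],[0.006,-0.034,0,0,0,-0.12,0.2],[0.005,-0.033,0,0,0,-0.12,0.2],[0.005,-0.03,0,0,0,-0.11,0.2],[0.004,-0.024,0,0,0,-0.07,0.2],[0.002,-0.015,0,0,0,-0.04,0.2]]]'

```text
clock: 5.0
eef_pos: [529.6, 24.2, 97.0]
tcp_rot: [-3.141, 0.0, 1.574]
contact_force: [-0.0, -0.3, -1.6]
opening: 0.688
grasp_force: 54.1
```

Emit:
send_rows --moves '[[[0,0,-0.005,0,0,0,0.2],[0,0,-0.012,0,0,0,0.2],[0,0,-0.012,0,0,0,0.2],[0,0,-0.01,0,0,0,0.2],[0,0,-0.005,0,0,0,0.2],[0,0,0,0,0,0,0.2],[0,0,0,0,0,0,0.2]]]'

```text
clock: 5.7
eef_pos: [529.8, 26.8, 53.2]
tcp_rot: [-3.141, 0.0, 1.58]
contact_force: [1.3, 0.5, -2.1]
opening: 0.692
grasp_force: 54.1
```

```bash
python3 - <<'E'
from rig import *
from h import *
t,s=grab_frame("top"),grab_frame("side")
a=crop(t,365,160,80,80,5);b=crop(s,310,215,80,80,5)
cv2.imwrite("pics/c4.png",np.hstack([a,b]))
for i in range(3):
    S=sense();print(S["eef_pos"],S["tcp_rot"],S["contact_force"],S["wrist_torque"])
E
```

```text
[530.14644615  26.65854616  53.64535497] [ 3.14093330e+00 -2.71292893e-05  1.58002175e+00] [-0.32282019 -0.36924893 -1.3252737 ] [ 0.04936825  0.03411261 -0.02269919]
[530.14644615  26.65854616  53.64535497] [ 3.14093330e+00 -2.71292893e-05  1.58002175e+00] [-0.32282019 -0.36924893 -1.3252737 ] [ 0.04936825  0.03411261 -0.02269919]
[530.14644615  26.65854616  53.64535497] [ 3.14093330e+00 -2.71292893e-05  1.58002175e+00] [-0.32282019 -0.36924893 -1.3252737 ] [ 0.04936825  0.03411261 -0.02269919]
```

View pics/c4.png

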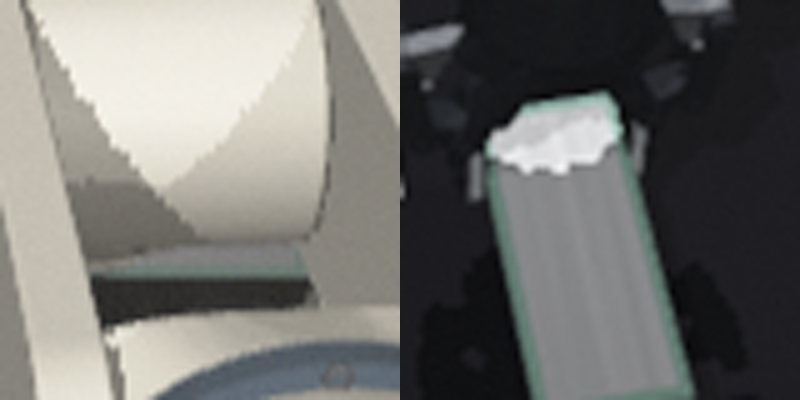

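The top view is blocked by the arm. The side crop shows the mirror held level over the tray line, with its lead end at about (530..690,395). I'll lower it gently.

Emit:
send_rows --moves '[[[0,0,-0.003,0,0,0,0.2],[0,0,-0.003,0,0,0,0.2],[0,0,-0.002,0,0,0,0.2],[0,0,-0.001,0,0,0,0.2],[0,0,0,0,0,0,0.2],[0,0,0,0,0,0,0.2]]]'

```text
clock: 6.4
eef_pos: [529.8, 26.5, 44.3]
tcp_rot: [-3.142, 0.0, 1.58]
contact_force: [0.6, -0.1, -1.7]
opening: 0.689
grasp_force: 54.1
```

Emit:
send_rows --moves '[[[0,0,-0.001,0,0,0,0.2],[0,0,-0.001,0,0,0,0.2],[0,0,0,0,0,0,0.2],[0,0,0,0,0,0,0.2]]]'

```text
clock: 6.8
eef_pos: [529.8, 26.5, 42.3]
tcp_rot: [-3.142, 0.0, 1.58]
contact_force: [0.8, -0.5, -1.7]
opening: 0.687
grasp_force: 54.1
```

Emit:
send_rows --moves '[[[0,0,-0.001,0,0,0,0.2],[0,0,-0.001,0,0,0,0.2],[0,0,0,0,0,0,0.2],[0,0,0,0,0,0,0.2]]]'

```text
clock: 7.2
eef_pos: [529.8, 26.5, 40.2]
tcp_rot: [-3.141, 0.0, 1.58]
contact_force: [-0.2, -0.5, -1.8]
opening: 0.689
grasp_force: 54.1
```

Emit:
send_rows --moves '[[[0,0,-0.001,0,0,0,0.2],[0,0,-0.0005,0,0,0,0.2],[0,0,0,0,0,0,0.2],[0,0,0,0,0,0,0.2]]]'

```text
clock: 7.6
eef_pos: [529.8, 26.5, 38.8]
tcp_rot: [-3.142, 0.0, 1.58]
contact_force: [-0.1, 0.9, -1.8]
opening: 0.691
grasp_force: 54.1
```

Emit:
send_rows --moves '[[[0,0,-0.0005,0,0,0,0.2],[0,0,-0.0005,0,0,0,0.2],[0,0,0,0,0,0,0.2],[0,0,0,0,0,0,0.2]]]'

```text
clock: 8.0
eef_pos: [529.9, 26.5, 38.0]
tcp_rot: [3.141, -0.0, 1.58]
contact_force: [-1.4, 0.3, 3.9]
opening: 0.69
grasp_force: 54.5
```

Emit:
send_rows --moves '[[[0,0,0,0,0,0,0.7],[0,0,0,0,0,0,0.7],[0,0,0,0,0,0,0.7],[0,0,0,0,0,0,0.7],[0,0,0,0,0,0,0.7]]]'

```text
clock: 8.5
eef_pos: [529.8, 26.5, 37.7]
tcp_rot: [-3.142, 0.0, 1.58]
contact_force: [0.0, 0.2, 0.9]
opening: 0.85
grasp_force: 0.0
```

```bash
python3 - <<'E'
from rig import *
from h import *
t,s=grab_frame("top"),grab_frame("side")
b=cv2.resize(s["img"][225:325,310:410,::-1],(600,600),interpolation=cv2.INTER_CUBIC)
cv2.imwrite("pics/c5.png",b)
S=sense();print(S["eef_pos"],S["contact_force"],S["opening"])
E
```

```text
[529.80599331  26.48133799  37.75015312] [ 0.19817604 -0.37843985 -0.49669535] 0.8505876484005594
```

View pics/c5.png

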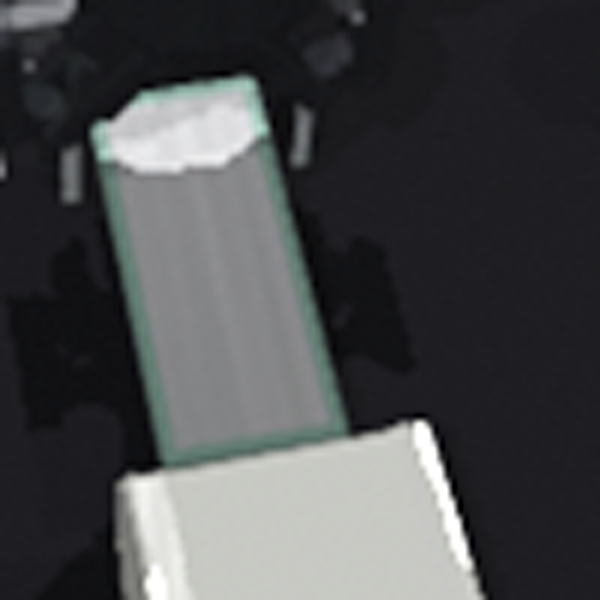

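```bash
python3 - <<'E'
from h import *
s=load("side")
c=lambda p:[(310+(u+.5)/6-.5,225+(v+.5)/6-.5) for u,v in p]
P=back(s,c([(105,160),(163,467),(270,140),(347,435)]),48);print(P.round(1))
print(back(s,c([(118,482),(430,420)]),76).round(1), back(s,c([(130,478),(415,424)]),76).round(1))
# bottom of mirror too: lead edge ends
for a,b in((0,1),(2,3)):
    d=P[b]-P[a];print(np.degrees(np.arctan2(d[1],d[0])))
E
```

```text
[[502.6  22.4  48. ]
 [500.8 -93.   48. ]
 [560.6  20.7  48. ]
 [560.7 -92.2  48. ]]
[[ 483.2 -108.4   76. ]
 [ 581.6 -104.6   76. ]] [[ 487.  -107.7   76. ]
 [ 576.7 -105.1   76. ]]
-90.89945118159793
-89.92089373857667
```

```bash
python3 - <<'E'
from h import *
t=load("top");g=cv2.cvtColor(t["img"],cv2.COLOR_RGB2GRAY).astype(float)
def edge(cols,r0,r1,up):
    o=[]
    for c in cols:
        v=g[r0:r1,c];k=np.arange(len(v)-1);w=np.clip(np.diff(v)*(1 if up else -1),0,None)
        j=w.argmax();sl=slice(max(j-1,0),j+2);o.append((c,r0+(k[sl]*w[sl]).sum()/w[sl].sum()+.5))
    return o
for nm,cols,r0,r1,up,z in(("trayL",range(373,424),188,200,1,40),("trayR",range(373,424),205,217,0,40),("hoodL",range(440,490),173,186,1,76),("hoodR",range(440,490),215,228,0,76)):
    P=back(t,edge(cols,r0,r1,up),z)[:,:2]
    k=np.polyfit(P[:,1],P[:,0],1);e=np.std(P[:,0]-np.polyval(k,P[:,1]))
    print(nm,"yaw",round(-90-np.degrees(np.arctan(k[0])),2) ,"x@-105",np.polyval(k,-105).round(1),"x@mid",P.mean(0).round(1),e.round(2))
E
```

```text
trayL yaw -88.44 x@-105 549.9 x@mid [548.  -37.4] 0.2
trayR yaw -88.52 x@-105 512.7 x@mid [510.9 -36.8] 0.19
hoodL yaw -88.82 x@-105 579.3 x@mid [ 580.9 -177.8] 0.24
hoodR yaw -88.67 x@-105 482.9 x@mid [ 484.5 -174.8] 0.32
```

The line fits agree on a loading yaw of -88.6° and a mouth centre at x=531.2. I'll align the tool while it is open, then regrip lightly.

Emit:
send_rows --moves '[[[-0.001,0,0,0,0,0.008,0.7],[-0.001,0,0,0,0,0.008,0.7],[0,0,0,0,0,0,0.5],[0,0,0,0,0,0,0.3],[0,0,0,0,0,0,0.2],[0,0,0,0,0,0,0.2],[0,0,0,0,0,0,0.2],[0,0,0,0,0,0,0.2]]]' --grip_force 25

```text
clock: 9.4
eef_pos: [527.8, 26.5, 38.0]
tcp_rot: [3.142, -0.0, 1.596]
contact_force: [-1.8, 0.1, 6.2]
opening: 0.697
grasp_force: 27.0
```

Emit:
send_rows --moves '[[[0,0,0.0003,0,0,0,0.2],[0,0,0,0,0,0,0.2],[0,-0.002,0,0,0,0,0.2],[0.0001,-0.003,0,0,0,0,0.2],[0.0001,-0.003,0,0,0,0,0.2],[0,-0.002,0,0,0,0,0.2],[0,0,0,0,0,0,0.2]]]'

```text
clock: 10.1
eef_pos: [528.0, 16.0, 38.0]
tcp_rot: [-3.141, 0.0, 1.596]
contact_force: [-0.1, -1.2, 0.4]
opening: 0.701
grasp_force: 27.2
```

Emit:
send_rows --moves '[[[0,-0.002,0,0,0,0,0.2],[0.0001,-0.003,0,0,0,0,0.2],[0.0001,-0.003,0,0,0,0,0.2],[0.0001,-0.002,0,0,0,0,0.2],[0,0,0,0,0,0,0.2]]]'

```text
clock: 10.6
eef_pos: [528.3, 6.1, 38.0]
tcp_rot: [-3.141, 0.0, 1.596]
contact_force: [0.3, 0.2, -0.3]
opening: 0.695
grasp_force: 27.1
```

Emit:
send_rows --moves '[[[0,-0.002,0,0,0,0,0.2],[0.0001,-0.003,0,0,0,0,0.2],[0.0001,-0.003,0,0,0,0,0.2],[0.0001,-0.003,0,0,0,0,0.2],[0.0001,-0.003,0,0,0,0,0.2],[0,-0.001,0,0,0,0,0.2],[0,0,0,0,0,0,0.2]]]'

```text
clock: 11.3
eef_pos: [528.7, -8.7, 38.1]
tcp_rot: [-3.142, 0.0, 1.596]
contact_force: [0.5, 0.5, -0.4]
opening: 0.697
grasp_force: 27.1
```

Emit:
send_rows --moves '[[[0,-0.002,0,0,0,0,0.2],[0.0001,-0.003,0,0,0,0,0.2],[0.0001,-0.003,0,0,0,0,0.2],[0.0001,-0.003,0,0,0,0,0.2],[0.0001,-0.002,0,0,0,0,0.2],[0,0,0,0,0,0,0.2]]]'

```text
clock: 11.9
eef_pos: [529.1, -21.8, 38.1]
tcp_rot: [3.142, 0.0, 1.595]
contact_force: [0.4, -0.9, -1.2]
opening: 0.698
grasp_force: 27.1
```

Emit:
send_rows --moves '[[[0,-0.002,0,0,0,0,0.2],[0.0001,-0.002,0,0,0,0,0.2],[0.0001,-0.002,0,0,0,0,0.2],[0,0,0,0,0,0,0.2]]]' --grip_force 20

```text
clock: 12.3
eef_pos: [529.4, -27.7, 38.1]
tcp_rot: [3.142, 0.0, 1.596]
contact_force: [-0.3, 0.5, -1.1]
opening: 0.699
grasp_force: 27.1
```

Emit:
send_rows --moves '[[[0,-0.001,0,0,0,0,0.2],[0,-0.001,0,0,0,0,0.2],[0,0,0,0,0,0,0.2]]]'

```text
clock: 12.6
eef_pos: [529.3, -29.6, 38.1]
tcp_rot: [-3.142, 0.0, 1.596]
contact_force: [-0.6, -0.2, -0.8]
opening: 0.697
grasp_force: 27.1
```

Emit:
send_rows --moves '[[[0,-0.001,0,0,0,0,0.2],[0.0001,-0.001,0,0,0,0,0.2],[0,0,0,0,0,0,0.2]]]'

```text
clock: 12.9
eef_pos: [529.4, -31.6, 38.1]
tcp_rot: [3.142, 0.0, 1.596]
contact_force: [-0.3, -0.8, -1.8]
opening: 0.7
grasp_force: 27.1
```

Emit:
send_rows --moves '[[[0,-0.001,0,0,0,0,0.2],[0,-0.001,0,0,0,0,0.2],[0,0,0,0,0,0,0.2]]]'

```text
clock: 13.2
eef_pos: [529.4, -33.6, 38.1]
tcp_rot: [3.142, 0.0, 1.596]
contact_force: [0.1, -0.3, -0.6]
opening: 0.698
grasp_force: 27.1
```

Emit:
send_rows --moves '[[[0,-0.001,0,0,0,0,0.2],[0.0001,-0.001,0,0,0,0,0.2],[0,0,0,0,0,0,0.2]]]'

```text
clock: 13.5
eef_pos: [529.5, -35.6, 38.1]
tcp_rot: [-3.142, 0.0, 1.596]
contact_force: [0.1, -0.5, -2.1]
opening: 0.7
grasp_force: 27.1
```

Emit:
send_rows --moves '[[[0,-0.001,0,0,0,0,0.2],[0,-0.001,0,0,0,0,0.2],[0,0,0,0,0,0,0.2]]]'

```text
clock: 13.8
eef_pos: [529.5, -37.6, 38.1]
tcp_rot: [-3.142, 0.0, 1.596]
contact_force: [-0.3, 0.4, -0.8]
opening: 0.699
grasp_force: 27.1
```

Emit:
send_rows --moves '[[[0,-0.001,0,0,0,0,0.2],[0.0001,-0.001,0,0,0,0,0.2],[0,0,0,0,0,0,0.2]]]'

```text
clock: 14.1
eef_pos: [529.6, -39.6, 38.1]
tcp_rot: [3.142, 0.0, 1.596]
contact_force: [0.7, 0.1, -1.6]
opening: 0.699
grasp_force: 27.1
```

Emit:
send_rows --moves '[[[0,-0.001,0,0,0,0,0.2],[0,-0.001,0,0,0,0,0.2],[0,0,0,0,0,0,0.2]]]'

```text
clock: 14.4
eef_pos: [529.7, -41.6, 38.1]
tcp_rot: [3.142, 0.0, 1.596]
contact_force: [-0.4, -0.2, -1.1]
opening: 0.696
grasp_force: 27.1
```

Emit:
send_rows --moves '[[[0,-0.001,0,0,0,0,0.2],[0.0001,-0.001,0,0,0,0,0.2],[0,0,0,0,0,0,0.2]]]'

```text
clock: 14.7
eef_pos: [529.7, -43.6, 38.1]
tcp_rot: [-3.142, 0.0, 1.596]
contact_force: [-1.0, -1.0, -2.2]
opening: 0.698
grasp_force: 27.1
```

Emit:
send_rows --moves '[[[0,-0.001,0,0,0,0,0.2],[0,-0.001,0,0,0,0,0.2],[0,0,0,0,0,0,0.2]]]'

```text
clock: 15.0
eef_pos: [529.7, -45.6, 38.1]
tcp_rot: [3.142, 0.0, 1.596]
contact_force: [0.0, 0.6, -0.5]
opening: 0.695
grasp_force: 27.1
```

Emit:
send_rows --moves '[[[0,-0.001,0,0,0,0,0.2],[0.0001,-0.001,0,0,0,0,0.2],[0,0,0,0,0,0,0.2]]]'

```text
clock: 15.3
eef_pos: [529.8, -47.6, 38.1]
tcp_rot: [-3.142, 0.0, 1.596]
contact_force: [-0.2, -1.1, -0.8]
opening: 0.697
grasp_force: 27.1
```

Emit:
send_rows --moves '[[[0,-0.001,0,0,0,0,0.2],[0,-0.001,0,0,0,0,0.2],[0,0,0,0,0,0,0.2]]]'

```text
clock: 15.6
eef_pos: [529.8, -49.6, 38.1]
tcp_rot: [3.142, 0.0, 1.596]
contact_force: [-0.1, -0.3, -0.5]
opening: 0.693
grasp_force: 27.1
```

Emit:
send_rows --moves '[[[0,-0.001,0,0,0,0,0.2],[0.0001,-0.001,0,0,0,0,0.2],[0,0,0,0,0,0,0.2]]]'

```text
clock: 15.9
eef_pos: [529.9, -51.6, 38.1]
tcp_rot: [3.142, 0.0, 1.596]
contact_force: [-0.0, -0.1, -1.3]
opening: 0.701
grasp_force: 27.1
```

Emit:
send_rows --moves '[[[0,-0.001,0,0,0,0,0.2],[0,-0.001,0,0,0,0,0.2],[0,0,0,0,0,0,0.2]]]'

```text
clock: 16.2
eef_pos: [529.9, -53.6, 38.1]
tcp_rot: [3.142, 0.0, 1.596]
contact_force: [0.9, -1.0, -1.0]
opening: 0.696
grasp_force: 27.1
```

Emit:
send_rows --moves '[[[0,-0.001,0,0,0,0,0.2],[0.0001,-0.001,0,0,0,0,0.2],[0,0,0,0,0,0,0.2]]]'

```text
clock: 16.5
eef_pos: [530.0, -55.6, 38.1]
tcp_rot: [-3.142, 0.0, 1.596]
contact_force: [-0.0, -0.6, -1.0]
opening: 0.697
grasp_force: 27.1
```

Emit:
send_rows --moves '[[[0,-0.001,0,0,0,0,0.2],[0,-0.001,0,0,0,0,0.2],[0,0,0,0,0,0,0.2]]]'

```text
clock: 16.8
eef_pos: [530.0, -57.6, 38.1]
tcp_rot: [3.142, 0.0, 1.596]
contact_force: [-0.0, -0.1, -0.4]
opening: 0.698
grasp_force: 27.1
```

Emit:
send_rows --moves '[[[0,-0.001,0,0,0,0,0.2],[0.0001,-0.001,0,0,0,0,0.2],[0,0,0,0,0,0,0.2]]]'

```text
clock: 17.1
eef_pos: [530.1, -59.6, 38.1]
tcp_rot: [-3.142, 0.0, 1.596]
contact_force: [0.1, -0.4, -0.8]
opening: 0.698
grasp_force: 27.1
```

Emit:
send_rows --moves '[[[0,-0.001,0,0,0,0,0.2],[0,-0.001,0,0,0,0,0.2],[0,0,0,0,0,0,0.2]]]'

```text
clock: 17.4
eef_pos: [530.1, -61.6, 38.1]
tcp_rot: [3.142, 0.0, 1.596]
contact_force: [-0.4, -0.1, -1.0]
opening: 0.693
grasp_force: 27.1
```

Emit:
send_rows --moves '[[[0,-0.001,0,0,0,0,0.2],[0.0001,-0.001,0,0,0,0,0.2],[0,0,0,0,0,0,0.2]]]'

```text
clock: 17.7
eef_pos: [530.2, -63.6, 38.1]
tcp_rot: [3.142, 0.0, 1.596]
contact_force: [-0.2, -0.2, -1.2]
opening: 0.694
grasp_force: 27.1
```

Emit:
send_rows --moves '[[[0,-0.001,0,0,0,0,0.2],[0,-0.001,0,0,0,0,0.2],[0,0,0,0,0,0,0.2]]]'

```text
clock: 18.0
eef_pos: [530.2, -65.2, 38.1]
tcp_rot: [3.142, -0.001, 1.595]
contact_force: [-0.0, 4.2, -1.2]
opening: 0.694
grasp_force: 27.1
```

Fy is now 4.2 N and the tool lags by 0.4 mm, so that is the stop. One small extra press will confirm it.

Emit:
send_rows --moves '[[[0,-0.0004,0,0,0,0,0.2],[0,0,0,0,0,0,0.2],[0,0,0,0,0,0,0.2]]]'

```text
clock: 18.3
eef_pos: [530.2, -65.4, 38.1]
tcp_rot: [3.142, -0.001, 1.596]
contact_force: [0.4, 6.3, -0.6]
opening: 0.693
grasp_force: 27.1
```

Emit:
send_rows --moves '[[[0,0,0,0,0,0,0.5],[0,0,0,0,0,0,0.6],[0,0,0,0,0,0,0.75],[0,0,0,0,0,0,0.75],[0,0,0,0,0,0,0.75],[0,0,0,0,0,0,0.75]]]'

```text
clock: 18.9
eef_pos: [530.2, -65.9, 38.1]
tcp_rot: [3.142, 0.0, 1.596]
contact_force: [-0.2, -0.6, -0.3]
opening: 0.876
grasp_force: 0.0
```

Emit:
send_rows --moves '[[[0,0,0.004,0,0,0,0.75],[0,0,0.012,0,0,0,0.75],[0,0,0.03,0,0,0,0.75],[0,0,0.035,0,0,0,0.75],[0,0.01,0.035,0,0,0,0.75],[-0.02,0.04,0.02,0,0,0,0.75],[-0.02,0.045,0.01,0,0,0,0.75],[-0.02,0.045,0,0,0,0,0.75],[-0.02,0.045,0,0,0,0,0.75],[-0.02,0.03,0,0,0,0,0.75]]]'

```text
clock: 19.9
eef_pos: [429.5, 151.1, 185.3]
tcp_rot: [3.14, -0.001, 1.596]
contact_force: [0.5, -0.2, -0.0]
opening: 0.87
grasp_force: 0.0
```

Emit:
send_rows --moves '[[[-0.01,0.04,0,0,0,0,0.75],[-0.02,0.045,0,0,0,0,0.75],[-0.02,0.045,0,0,0,0,0.75],[-0.02,0.045,0,0,0,0,0.75],[-0.01,0.03,0,0,0,0,0.75],[0,0,0,0,0,0,0.75]]]'

```text
clock: 20.5
eef_pos: [349.3, 357.4, 185.2]
tcp_rot: [3.14, -0.002, 1.599]
contact_force: [-0.1, -0.5, 0.6]
opening: 0.874
grasp_force: 0.0
```

```bash
python3 - <<'E'
from rig import *
from h import *
t,s=grab_frame("top"),grab_frame("side")
cv2.imwrite("pics/c6.png",np.vstack([np.hstack([crop(t,365,165,80,60,5),crop(s,310,225,80,60,5)]),np.hstack([cv2.resize(f["img"][:,:,::-1],(400,250)) for f in(t,s)])]))
E
```

```text
(no output)
```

View pics/c6.png

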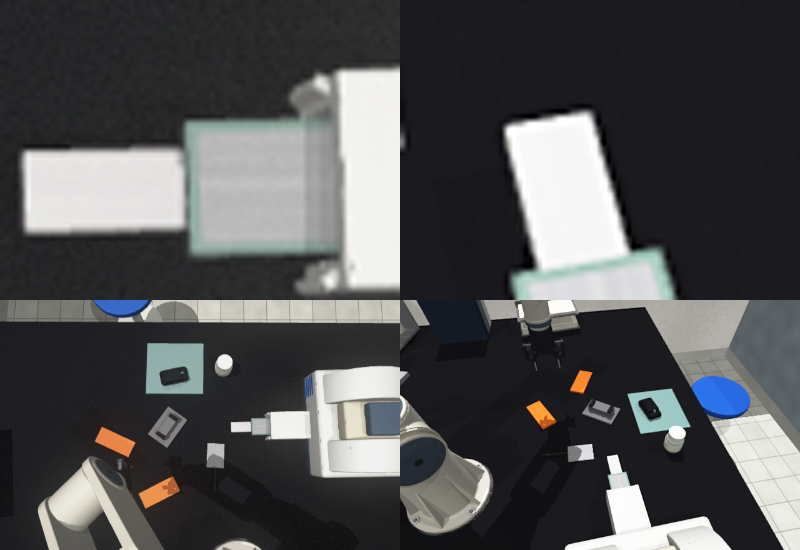

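The mirror lies on the tray, partly under the hood, with its trailing edge at top crop (184,120)–(191,253). The bystanders haven't moved. I'll check the mirror's squareness against the tray.

```bash
python3 - <<'E'
from rig import *
from h import *
t=grab_frame("top");b=t["img"].astype(float);g=b.mean(2)
def edge(A,lines,r0,r1,sgn,z,vert):
    o=[]
    for c in lines:
        v=A[r0:r1,c] if vert else A[c,r0:r1]
        w=np.clip(np.diff(v)*sgn,0,None);k=np.arange(len(w));j=w.argmax();sl=slice(max(j-1,0),j+2)
        e=r0+(k[sl]*w[sl]).sum()/w[sl].sum()+.5;o.append((c,e) if vert else (e,c))
    P=back(t,o,z)[:,:2];return P
def rep(n,P,i):
    k=np.polyfit(P[:,i],P[:,1-i],1);r=P[:,1-i]-np.polyval(k,P[:,i]);print(n,"slope deg",round(np.degrees(np.arctan(k[0])),2),"mid",P.mean(0).round(1),"std",r.std().round(2))
rep("trayL",edge(g,range(372,400),188,202,1,40,True),1)
rep("trayR",edge(g,range(372,400),205,218,-1,40,True),1)
rep("mirL",edge(g,range(404,424),182,196,1,48,True),1)
rep("mirR",edge(g,range(404,424),208,222,-1,48,True),1)
rep("mirEndL",edge(g,range(191,194),396,407,1,48,False),0)
rep("mirEnd",edge(g,list(range(190,194))+list(range(212,215)),396,407,1,48,False),0)
E
```

```text
trayL slope deg -1.36 mid [547.2  -8.9] std 0.13
trayR slope deg -1.89 mid [510.2  -8.5] std 0.19
mirL slope deg -1.24 mid [560.  -71.2] std 0.13
mirR slope deg -1.58 mid [499.5 -70. ] std 0.13
mirEndL slope deg 1.11 mid [552.2 -43.8] std 0.02
mirEnd slope deg 1.73 mid [532.4 -44.5] std 0.12
```

The mirror is parallel to the tray to within 0.3°, and its trailing end is where the grip left it. Handing in.

```bash
python3 -c "
from rig import *
print(sign_off())"
```

```text
the job is handed in; nothing more can be done
None
```

I slid the mirror along the tray until it met the stop, about 80 mm inside the mouth (peak push about 6 N, against the 14 N that would shift the stop). I then let go, moved the arm clear and handed the job in after about 21 s; no verdict came back.

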